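# Cull the warped glass strip from the checking slab

### The arm

A 7-joint arm with a two-finger parallel gripper is mounted at the origin on the work surface. World frame = base frame: x ahead of the robot, y to its left, z up, the work surface at z = 0. Lengths are in m, angles in rad, forces in N, time in s.
With the tool pointing down it reaches from about 0.425 to 0.875 m from the base axis. Payload 4.7 kg.
Tool frame: the origin (TCP) lies midway between the tips of the shut fingers; the grasp point (between the pads) lies 19 mm behind it (ctrl.grip_depth is the distance from the TCP to the grasp point, in m); z points along the fingers, y is the direction in which the jaws open and shut (so a half turn about z gives the same grasp; the last joint's range is limited). The gripper opens to 87 mm and grips with 3 to 60 N. Pads are 19 mm wide; open, the fingers measure 117 mm over their backs; the gripper's body (75 mm by 190 mm) begins 51 mm behind the grasp point.
Start: joints at [1.13, 0.321, -0.07, 1.45, 0.023, 1.371, -0.057], TCP at [0.286, -0.584, 0.223] pointing down, gripper open.
Joint ranges: [-2.86, 2.86], [-0.3, 2.09], [-1.38, 1.24], [0.06, 2.45], [-1.56, 4.7], [0.09, 2.05], [-2.69, 2.69]. Speed limits (rad/s): [2.57, 2.57, 3.14, 3.14, 3.14, 3.14, 3.14].

### API

Orientations are given as a rotation vector (axis times angle).
In Python, from bench import ctrl gives the robot as it stands. The module is installed in compiled form; this text tells all that it offers.
- The arm moves only by the shell command python3 -m inch 'ROWS' [FORCE]. ROWS is JSON, a list of rows, each a list of 5 numbers: the opening, from -1 (shut) to 1 (fully open), so that 0 is half open, then the shift along the tool's x, y, z in mm, then the turn about the tool's z in rad. In form: [[fingers, tx, ty, tz, twist], ...]. A call has 1 to 5 rows; each row shifts and turns the pose as measured when the row begins, along the tool's axes as they then stand; what a row does not reach is not made up. A row lasts 1/8 s, in which the tool goes at most 62.5 mm and 10.7 degrees, less where a joint would pass 70% of its speed; a pose out of reach is approached as far as the arm can. A call is refused whole if a number of a shift passes 62.5 or a number of a turn 0.188, either way. A call with a gripper value outside its range is refused whole. The fingers move at their own pace and stop on an object; FORCE is the grip in N (left out, the last holds). Time passes only in rows, so rows that do not move let the fingers close. It gives the time, the measured TCP pose, the force and the opening at its end, in the units of the state.
- ctrl.get_state(): the state, without advancing time (a new reading comes with each control period).
- ctrl.get_image(name): name is "scene" or "top" or "wrist"; returns a dict with "color" (400x640x3 uint8, red, green, blue), "range_z" (400x640 float32, m along the optical axis (not along the pixel's ray), 0 where there is no reading), "K" (3x3 intrinsics, pixels), "distortion" ([k1, k2, p1, p2, k3] as OpenCV has them; the pictures are not rectified), "R" (3x3) and "t" (3): a world point X has camera coordinates R X + t. Camera axes: x right, y down, z forward; pixel columns grow to the right and rows downward; lengths in m; the calibration is good to about 2 mm. A picture is of the moment at which its call begins.
- ctrl.close_job(): hands the job in, once; it reports no verdict.
The state is a dict: "time": time; "joint_positions": joint angles; "qd": joint speeds; "joint_torque": joint torques, N m; "position": TCP position; "tool_rot": TCP orientation; "ft_force": force on the tool from outside, world axes, zero at the start; "torque": the same for the moment, N m; "grip_width": opening from 0.0 (shut) to 1.0 (fully open).
Only numpy, scipy, OpenCV 4.12 (cv2) and the standard library are available. Lean on these libraries where they do the work, as an engineer would, in place of code of your own. Each camera call takes 0.05 s, during which the arm holds its last target. There are 200 camera calls.

### The job

Three fused-glass strips lie on the dark flat checking slab; one came out of the kiln warped, and one end of it stands up off the slab. Press that raised end down until the strip rocks over and the end touches the slab, hold it there for about half a second, then let go, pick the strip up and set it down (do not drop it) inside the wooden cull tray, right way up and lying on the tray's floor. Leave the two flat strips where they lie.

Things in the scene. Friction and masses are not known exactly. Their poses are not given: they have to be found in the camera images.
- warped_mid (a point): The warped strip, pale milky glass, 50 mm wide, 8 mm thick, 125 g: a flat part 75 mm long lying on the slab and, past a fold across it, a 50 mm end bent up by 14 degrees. Point: its balance point on the centre line, half-way up the flat part (4 mm over the slab), 62 mm from the flat part's end, 13 mm from the fold. x runs along it towards the raised end, y across its width (to grasp), z up.
- warped_end (a point): Where to press: top face of the warped strip's raised end, 8 mm in from its edge, on the centre line, 52 mm from warped_mid along x. At rest about 18 mm over the slab; under less than 1 N the strip rocks on its fold, and the point is 8 mm over the slab when the end touches. Released, the strip falls back. The raised end always points roughly away from the robot. Axes as warped_mid.
- tray_in (a point): The cull tray: fixed, shallow, wooden, open, outside 240 mm (its x) by 190 mm (its y), walls 5 mm thick, 18 mm high. Point at the centre of its inner floor, 5 mm above the table; z up. A 36 mm square glass scrap, 6 mm thick, lies in its +x +y corner, clear of a strip laid lengthwise along x at the centre.
- flat_a_mid (a point): A flat strip of the same glass, 125 x 50 x 8 mm, lying flat on the slab, to be left there. Point at its centre, half-way up; x along its length, z up. All three strips lie side by side, about 50 mm apart (at least 30), on the dark slab, 340 x 180 mm, its top 20 mm above the table.
- flat_b_mid (a point): A flat strip of the same glass, 125 x 50 x 8 mm, lying flat on the slab, to be left there. Point at its centre, half-way up; x along its length, z up. 
Not all that is in view belongs to the job. There is more than one size of the part that bears warped_mid; the job needs the smaller.

How it is judged:
By the outcome, as a careful person would: the job done as asked, in the order asked, and still so for the second after the job is handed in, with the robot touching nothing.
It also fails if it takes over 48 s, if anything falls off the work surface, if the arm or the gripper's body presses on something with over 40 N, if the wrist force passes 120 N, or if a joint passes its speed limit or range.

## Working session

There is one attempt and no reset: what is moved stays moved. The work goes in short steps, Python scripts to look and compute and a shell command to move; the robot and the scene stay as the last step left them, time stands still between calls to the robot, and variables do not carry over. Pictures are saved under pics/ and viewed, about 8 in all and at most 12, crops included, and the job is handed in when it is done.

```bash
mkdir -p pics
cat > h.py <<'E'
import numpy as np,cv2
from bench import ctrl
def snap(n,f,crop=None,s=1):
    im=ctrl.get_image(n); np.savez('pics/'+f+'.npz',**im)
    c=im['color'][:,:,::-1].copy()
    if crop: x0,y0,x1,y1=crop; c=c[y0:y1,x0:x1]
    if s!=1: c=cv2.resize(c,None,fx=s,fy=s,interpolation=cv2.INTER_CUBIC)
    cv2.imwrite('pics/'+f+'.png',c); return im
def load(f): return dict(np.load('pics/'+f+'.npz'))
def px(im,uv,z):  # pixel -> world at height z
    p=cv2.undistortPoints(np.array([[uv]],float),im['K'],im['distortion'])[0,0]
    R,t=im['R'],im['t']; d=R.T@np.array([p[0],p[1],1]); o=-R.T@t
    return o+d*(z-o[2])/d[2]
def cloud(im):
    v,u=np.mgrid[0:400,0:640]; p=cv2.undistortPoints(np.stack([u.ravel(),v.ravel()],1).astype(float)[:,None],im['K'],im['distortion'])[:,0]
    z=im['range_z'].ravel(); X=np.c_[p*z[:,None],z]; W=(X-im['t'])@im['R']; W[z==0]=np.nan
    return W.reshape(400,640,3)
E
python3 -c "
from h import *
a=snap('top','top1');snap('scene','scene1')
print(ctrl.get_state(),ctrl.grip_depth); print(-a['R'].T@a['t'])"
```

```text
{'time': 0.1, 'joint_positions': array([ 1.1300887 ,  0.32172794, -0.07011065,  1.45156234,  0.02261436,
        1.37077429, -0.05691141]), 'qd': array([ 2.21299305e-03, -1.43370370e-04,  5.88637737e-04, -1.76011410e-03,
       -5.68658993e-04, -9.48494232e-05,  3.94531637e-04]), 'joint_torque': array([ 2.22898018e-05, -4.92571807e+01, -4.06126678e-01, -3.13400352e+01,
       -6.43235212e-02,  3.94687720e-02,  4.38653035e-05]), 'position': array([ 0.28528919, -0.5835    ,  0.22157998]), 'tool_rot': array([-3.05912204e+00, -7.07971823e-01,  7.46003948e-04]), 'ft_force': array([ 0.59612095,  0.16887504, -0.15930747]), 'torque': array([ 0.01180395, -0.00081353,  0.001524  ]), 'grip_width': 1.00554453195151} 0.0187
[ 0.27078967 -0.0030303   1.09752943]
```

View pics/top1.png

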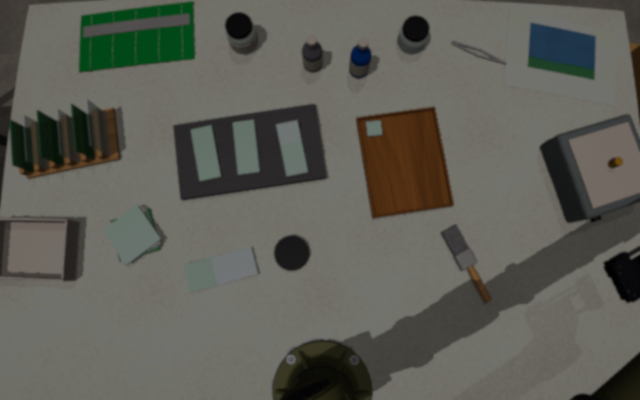

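View pics/scene1.png

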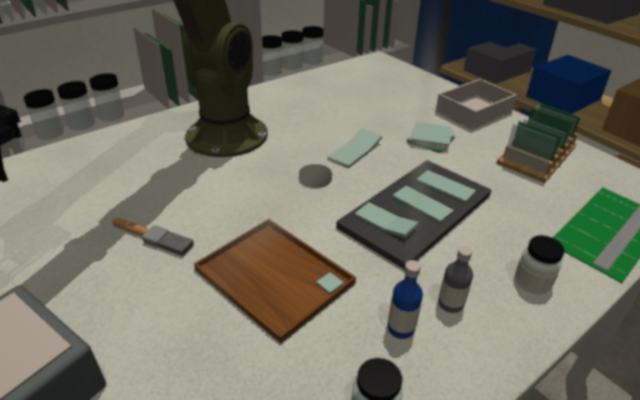

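The top view shows the slab at about (250,150), with three strips at (206,153), (246,147) and (292,148). The right one is brighter at its far end, and the scene view shows that end raised, so it is the warped one. The tray is at (405,162) with the scrap at (374,128). The strip at (222,268), off the slab, is not part of the job.

```bash
python3 -c "
from h import *
im=load('top1'); W=cloud(im)
for n,(x0,y0,x1,y1) in dict(a=(185,115,226,190),b=(228,110,266,184),w=(268,110,318,186)).items():
    c=im['color'][y0:y1,x0:x1].astype(int); m=(c[...,1]>95).astype(np.uint8)
    m=cv2.morphologyEx(m,cv2.MORPH_OPEN,np.ones((5,5)))
    P=W[y0:y1,x0:x1][m>0]; 
    uv=np.argwhere(m)[:,::-1]+[x0,y0]; box=cv2.boxPoints(cv2.minAreaRect(uv.astype(np.float32)))
    r=cv2.minAreaRect((P[:,:2]*1000).astype(np.float32)); print(n,m.sum(),r,P[:,2].min(),np.median(P[:,2]),P[:,2].max()); print(box.round(1).tolist())
    if n=='w':
        c0=np.median(P[:,:2],0); _,_,V=np.linalg.svd(P[:,:2]-P[:,:2].mean(0),full_matrices=False); d=V[0]*np.sign(V[0,0]); s=(P[:,:2]-c0)@d
        print(d,c0); [print(k,P[(s>=k)&(s<k+.01),2].mean().round(4)) for k in np.arange(-.07,.07,.01)]
c=im['color'][90:225,260:470,::-1]; cv2.imwrite('pics/c1.png',cv2.convertScaleAbs(cv2.resize(c,None,fx=3.8,fy=3.8,interpolation=cv2.INTER_CUBIC),alpha=1.5))
"
```

```text
a 1210 ((551.9895629882812, 288.8549499511719), (168.24452209472656, 79.55143737792969), 6.931205749511719) nan nan nan
[[184.8000030517578, 115.0], [217.0, 113.9000015258789], [219.3000030517578, 178.5], [187.10000610351562, 179.60000610351562]]
b 1151 ((566.3159790039062, 189.36892700195312), (169.32301330566406, 46.179656982421875), 16.331378936767578) nan nan nan
[[227.1999969482422, 110.0999984741211], [250.39999389648438, 106.30000305175781], [261.1000061035156, 170.3000030517578], [237.89999389648438, 174.1999969482422]]
w 1129 ((522.3746337890625, 75.80252838134766), (159.12106323242188, 53.580257415771484), 25.863569259643555) nan nan nan
[[270.20001220703125, 127.0], [295.1000061035156, 118.5], [317.8999938964844, 184.6999969482422], [293.0, 193.3000030517578]]Traceback (most recent call last):
  File "<string>", line 11, in <module>
    c0=np.median(P[:,:2],0); _,_,V=np.linalg.svd(P[:,:2]-P[:,:2].mean(0),full_matrices=False); d=V[0]*np.sign(V[0,0]); s=(P[:,:2]-c0)@d
                                   ~~~~~~~~~~~~~^^^^^^^^^^^^^^^^^^^^^^^^^^^^^^^^^^^^^^^^^^^^^
    u, s, vh = gufunc(a, signature=signature)
               ~~~~~~^^^^^^^^^^^^^^^^^^^^^^^^
    raise LinAlgError("SVD did not converge")
numpy.linalg.LinAlgError: SVD did not converge
```

```bash
python3 -c "
from h import *
im=load('top1'); W=cloud(im)
c=im['color'][90:225,260:470,::-1]; cv2.imwrite('pics/c1.png',cv2.convertScaleAbs(cv2.resize(c,None,fx=3.8,fy=3.8,interpolation=cv2.INTER_CUBIC),alpha=1.5))
m=(im['color'][...,1]>95).astype(np.uint8)
n,l,st,ce=cv2.connectedComponentsWithStats(m)
for name,(u,v) in dict(a=(206,153),b=(246,147),w=(292,148)).items():
    k=l==l[v,u]; P=W[k]; print(name,st[l[v,u]],'nan',np.isnan(P[:,2]).mean()); P=P[~np.isnan(P[:,2])]
    uv=np.argwhere(k)[:,::-1]; B=cv2.boxPoints(cv2.minAreaRect(uv.astype(np.float32))); print(B.tolist(),[px(im,q,.028)[:2].round(4).tolist() for q in B])
    d=np.array([np.cos(.1),-np.sin(.1)]); 
    if len(P)>50: 
        x=P[:,0]; [print(round(e,3),P[(x>=e)&(x<e+.01),2].mean().round(4),end=' ') for e in np.arange(x.min(),x.max(),.01)]; print()
"
```

```text
a [ 191  126   29   54 1049] nan 0.002859866539561487
[[190.03396606445312, 129.18113708496094], [210.4415283203125, 125.35472869873047], [219.93963623046875, 176.01133728027344], [199.53207397460938, 179.83773803710938]] [[0.5871, 0.3142], [0.5964, 0.2664], [0.4764, 0.2384], [0.4672, 0.2852]]
0.469 0.0282 0.479 0.0272 0.489 0.0276 0.499 0.0276 0.509 0.0273 0.519 0.0272 0.529 0.0276 0.539 0.0275 0.549 0.0275 0.559 0.0276 0.569 0.0281 0.579 0.0269 0.589 0.0278 
b [ 233  120   26   54 1061] nan 0.003770028275212064
[[232.21951293945312, 121.97561645507812], [252.743896484375, 119.69512939453125], [258.4634094238281, 171.17074584960938], [237.93902587890625, 173.45123291015625]] [[0.6046, 0.2155], [0.6103, 0.1677], [0.4883, 0.1503], [0.4827, 0.1971]]
0.483 0.0282 0.493 0.0276 0.503 0.0276 0.513 0.0276 0.523 0.0279 0.533 0.0276 0.543 0.0272 0.553 0.0274 0.563 0.0269 0.573 0.0273 0.583 0.0275 0.593 0.0278 0.603 0.0274 
w [ 277  121   30   54 1084] nan 0.0036900369003690036
[[276.0366516113281, 124.42839050292969], [296.5085754394531, 120.22901916503906], [306.9514465332031, 171.13816833496094], [286.4795227050781, 175.33753967285156]] [[0.5991, 0.1131], [0.6095, 0.0659], [0.4893, 0.0397], [0.4792, 0.0861]]
0.482 0.0284 0.492 0.0276 0.502 0.0278 0.512 0.0281 0.522 0.0278 0.532 0.0276 0.542 0.0277 0.552 0.0287 0.562 0.0303 0.572 0.0332 0.582 0.0357 0.592 0.0376 0.602 0.0379
```

View pics/c1.png

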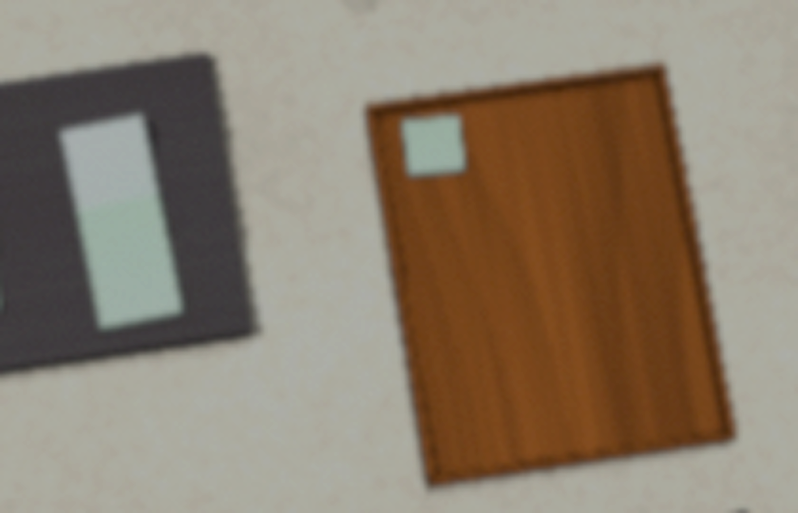

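The crop shows the warped strip's raised (bright) end at crop (60..145, 113..130), with the fold at about row 200. The tray's outer corners are at crop (367,105), (663,66), (735,437) and (430,487). The depth profile rises past x≈0.555 to about 18 mm over the slab, which fits the strip given.

```bash
cat >> h.py <<'E'
from scipy.spatial.transform import Rotation as Ro
def go(xyz,ang=None):
    s=ctrl.get_state(); M=Ro.from_rotvec(s['tool_rot']).as_matrix(); a=np.arctan2(M[1,0],M[0,0])
    print('t',round(s['time'],2),'p',s['position'].round(4),'ang',a.round(4),'zax',M[:,2].round(3),'F',s['ft_force'].round(2),'g',round(s['grip_width'],3))
    print('shift mm',(M.T@(np.array(xyz)-s['position'])*1000).round(1),'twist',None if ang is None else round(a-ang,4))
E
python3 -c "
from h import *
im=load('top1')
C=np.array([(367,105),(663,66),(735,437),(430,487)])/3.8+[260,90]-.37
P=np.array([px(im,q,.018) for q in C]); print(P.round(4), P.mean(0))
for i in range(4): d=P[i]-P[i-1]; print(np.linalg.norm(d).round(4), np.arctan2(d[1],d[0]).round(4))
S=np.array([(402,117),(460,115),(467,174),(407,178)])/3.8+[260,90]-.37; print([px(im,q,.011)[:2].round(4) for q in S])
go((.5944,.0869,.12),.215)"
python3 -m inch '[[-1,0,0,0,0.12],[-1,0,0,0,0.12],[-1,37,-49,0,0],[-1,37,-49,0,0],[-1,37,-49,0,0]]' 15
python3 -c "
from h import *
go((.5944,.0869,.12),.215)"
```

```text
[[ 0.6214 -0.0732  0.018 ]
 [ 0.6498 -0.2583  0.018 ]
 [ 0.4169 -0.2956  0.018 ]
 [ 0.3852 -0.1106  0.018 ]] [ 0.51832112 -0.18441499  0.018     ]
0.2391 0.157
0.1872 -1.4182
0.2359 -2.9826
0.1877 1.7405
[array([ 0.6162, -0.0954]), array([ 0.618 , -0.1315]), array([ 0.5801, -0.1354]), array([ 0.577 , -0.0982])]
t 0.1 p [ 0.2853 -0.5835  0.2216] ang 0.4549 zax [-0.001  0.001 -1.   ] F [ 0.6   0.17 -0.16] g 1.006
shift mm [ 572.2 -466.3  102.3] twist 0.2399
time: 0.72
position: [0.3607, -0.4169, 0.2174]
tool_rot: [-3.121, -0.306, 0.008]
ft_force: [1.4, 0.8, -0.0]
grip_width: 0.516
t 0.72 p [ 0.3607 -0.4169  0.2174] ang 0.1955 zax [-0.006  0.005 -1.   ] F [ 1.39  0.76 -0.02] g 0.516
shift mm [ 327.6 -448.3   98.6] twist -0.0195
```

```bash
python3 -m inch '[[-1,36,-49,0,-0.02],[-1,36,-49,0,0],[-1,36,-49,0,0],[-1,36,-49,0,0],[-1,36,-49,0,0]]'
python3 -c "
from h import *
go((.5944,.0869,.08),.215)"
```

```text
time: 1.35
position: [0.4864, -0.1307, 0.2168]
tool_rot: [-3.118, -0.337, 0.009]
ft_force: [0.8, 0.8, 0.1]
grip_width: 0.024
t 1.35 p [ 0.4864 -0.1307  0.2168] ang 0.2154 zax [-0.006  0.005 -1.   ] F [0.81 0.81 0.15] g 0.024
shift mm [ 152.7 -188.7  137.1] twist 0.0004
```

```bash
python3 -m inch '[[-1,37,-47,18,0],[-1,37,-47,18,0],[-1,37,-47,18,0],[-1,37,-43,18,0],[-1,0,0,40,0]]'
python3 -c "
from h import *
go((.5944,.0869,.06),.215)"
```

```text
time: 1.98
position: [0.594, 0.0899, 0.1066]
tool_rot: [-3.116, -0.347, -0.004]
ft_force: [0.1, -1.4, 1.0]
grip_width: 0.005
t 1.98 p [0.594  0.0899 0.1066] ang 0.2221 zax [ 0.002  0.007 -1.   ] F [ 0.12 -1.35  1.  ] g 0.005
shift mm [-0.5  3.3 46.5] twist 0.0071
```

```bash
python3 -m inch '[[-1,0,3,25,0.007],[-1,0,0,0,0]]'
python3 -c "
from h import *
go((.5944,.0869,.045),.215)
w=snap('wrist','w1')
m=lambda P:cv2.projectPoints(np.array(P,float).reshape(-1,1,3),cv2.Rodrigues(w['R'])[0],w['t'],w['K'],w['distortion'])[0][:,0].round(0)
u=np.array([.977,.213,0]);n=np.array([-.213,.977,0]);b=np.array([.483,.0626,.028])
print(m([b,b+.075*u,b+.114*u+[0,0,.010],b+.025*n,b-.025*n,b+.062*u+.025*n,b+.062*u-.025*n]))"
```

```text
time: 2.22
position: [0.5914, 0.088, 0.0764]
tool_rot: [-3.116, -0.34, 0.009]
ft_force: [0.2, 0.2, 0.7]
grip_width: 0.008
t 2.23 p [0.5914 0.088  0.0764] ang 0.2176 zax [-0.007  0.007 -1.   ] F [0.22 0.23 0.7 ] g 0.008
shift mm [ 2.8  2.  31.3] twist 0.0026
[[321. 341.]
 [321. 258.]
 [322. 213.]
 [290. 340.]
 [352. 341.]
 [288. 274.]
 [355. 274.]]
```

View pics/w1.png

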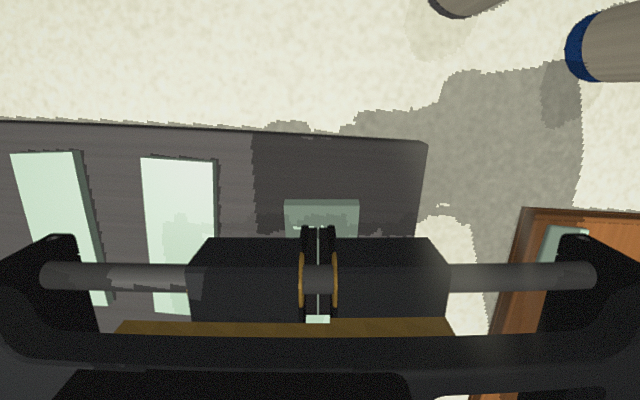

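The wrist view shows the far end spanning columns 284–359 at row 200, with its centre at 321. This agrees with my projection of (322,213) for the press point.

```bash
python3 -m inch '[[-1,2.5,2,22,0.003],[-1,1,0,8,0],[-1,0,0,0,0]]'
python3 -c "
from h import *
go((.5944,.0869,.028),.215)"
```

```text
time: 2.65
position: [0.5979, 0.0862, 0.0481]
tool_rot: [-3.117, -0.333, 0.0]
ft_force: [0.1, 0.9, 0.2]
grip_width: 0.006
t 2.65 p [0.5979 0.0862 0.0481] ang 0.2125 zax [-0.001  0.007 -1.   ] F [0.14 0.91 0.19] g 0.006
shift mm [-3.3 -1.3 20.1] twist -0.0025
```

```bash
python3 -m inch '[[-1,-3,-1,8,0],[-1,0,0,6,0],[-1,0,0,5,0],[-1,0,0,0,0]]'
python3 -c "
from h import *
go((.5944,.0869,.028),.215)
w=snap('wrist','w2'); s=snap('scene','s2',(320,150,520,270),3)"
```

```text
time: 3.15
position: [0.5953, 0.0867, 0.029]
tool_rot: [-3.117, -0.332, -0.003]
ft_force: [-0.5, 0.3, 0.3]
grip_width: 0.007
t 3.15 p [0.5953 0.0867 0.029 ] ang 0.2124 zax [ 0.001  0.007 -1.   ] F [-0.47  0.3   0.34] g 0.007
shift mm [-0.9 -0.4  1. ] twist -0.0026
```

View pics/s2.png

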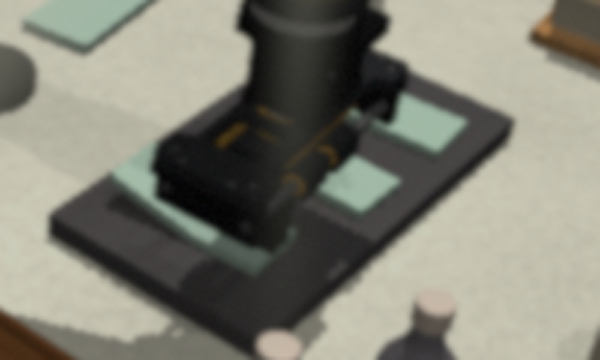

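The strip has rocked: its near end at (130,170) is now up off the slab. I'll press until the force rises, then hold.

```bash
python3 -m inch '[[-1,0,0,2,0],[-1,0,0,1,0]]'; python3 -c "
from h import *
go((.5944,.0869,.028),.215)"
```

```text
time: 3.5
position: [0.5961, 0.0869, 0.0285]
tool_rot: [-3.118, -0.332, -0.005]
ft_force: [-4.1, -0.7, 7.1]
grip_width: 0.006
t 3.5 p [0.5961 0.0869 0.0285] ang 0.2122 zax [ 0.002  0.006 -1.   ] F [-4.08 -0.74  7.14] g 0.006
shift mm [-1.6 -0.4  0.5] twist -0.0028
```

```bash
python3 -m inch '[[-1,0,0,1,0],[-1,0,0,1,0],[-1,0,0,1,0]]'; python3 -m inch '[[-1,0,0,1,0],[-1,0,0,1,0],[-1,0,0,1,0]]'; python3 -c "
from h import *
go((.5944,.0869,.028),.215)"
```

```text
time: 3.88
position: [0.596, 0.0869, 0.0285]
tool_rot: [-3.12, -0.332, -0.004]
ft_force: [-3.6, -0.2, 5.4]
grip_width: 0.003
time: 4.25
position: [0.5961, 0.0868, 0.0285]
tool_rot: [-3.122, -0.332, -0.004]
ft_force: [-2.7, -1.0, 5.3]
grip_width: 0.009
t 4.25 p [0.5961 0.0868 0.0285] ang 0.2119 zax [ 0.002  0.003 -1.   ] F [-2.7  -0.98  5.32] g 0.009
shift mm [-1.6 -0.4  0.5] twist -0.0031
```

Held for over 0.75 s at 5–7 N. Next I'll let it up gently, then rise to look at it.

```bash
python3 -m inch '[[-1,0,0,-4,0],[-1,0,0,-5,0],[-1,0,0,-6,0],[-1,0,0,-10,0],[-1,0,0,-25,0]]'; python3 -m inch '[[1,0,0,-40,0],[1,-40,0,-15,0],[1,0,0,0,0]]'; python3 -c "
from h import *
go((.5436,.0758,.028),.215)
im=snap('top','top2',(170,100,330,200),4); snap('wrist','w3')
W=cloud(im); m=(im['color'][...,1]>95).astype(np.uint8); n,l,st,ce=cv2.connectedComponentsWithStats(m); print(l[165,297],st[l[165,297]])
"
```

```text
time: 4.88
position: [0.5949, 0.0864, 0.0793]
tool_rot: [-3.121, -0.332, 0.0]
ft_force: [-0.2, -0.9, -0.3]
grip_width: 0.006
time: 5.25
position: [0.5567, 0.0784, 0.1397]
tool_rot: [-3.121, -0.333, -0.008]
ft_force: [0.4, -0.1, -0.4]
grip_width: 0.26
t 5.25 p [0.5567 0.0784 0.1397] ang 0.2126 zax [ 0.005  0.003 -1.   ] F [ 0.4  -0.07 -0.41] g 0.26
shift mm [-1.390e+01  1.000e-01  1.116e+02] twist -0.0024
0 [    0     0   640   400 84402]
```

View pics/w3.png

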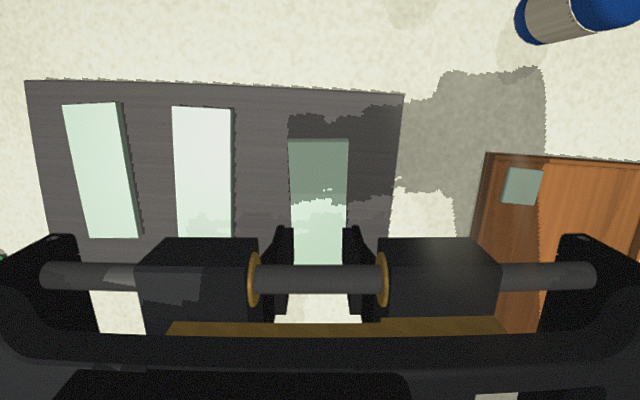

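The wrist view shows the strip back down, with far corners at (288,139) and (349,139), aligned with the gripper and centred between the opening jaws.

```bash
python3 -c "
from h import *
w=load('w3')
a=px(w,(288.,139),.0395);b=px(w,(349,139),.0395);c=(a+b)/2;d=a-b
print(a,b,c,np.linalg.norm(d),np.arctan2(-d[0],d[1]))
r=load('w3')['range_z']; W=cloud(w); print(W[139:260:10,320].round(4))
t=px(w,(291,225),.028);q=px(w,(348,225),.028);print(t,q,(t+q)/2)
th=.215;print('mid',c[:2]-np.array([np.cos(th),np.sin(th)])*.0615)
"; python3 -m inch '[[1,-13,0,30,0],[1,0,0,30,0],[1,0,0,0,0]]'; python3 -c "
from h import *
go((.5436,.0758,.028),.215)"
```

```text
[0.59710097 0.11295548 0.0395    ] [0.6076933  0.06421108 0.0395    ] [0.60239713 0.08858328 0.0395    ] 0.049881997682373835 0.2139768687399587
[[0.6021 0.0872 0.0346]
 [0.5943 0.0855 0.0373]
 [0.5855 0.0836 0.0341]
 [0.5769 0.0817 0.0329]
 [0.5681 0.0798 0.0325]
 [0.5583 0.0776 0.0286]
 [0.5492 0.0756 0.0287]
 [0.5398 0.0735 0.028 ]
 [0.5304 0.0715 0.0282]
 [0.5203 0.0693 0.027 ]
 [0.5106 0.0671 0.0275]
 [0.5008 0.065  0.0279]
 [0.4904 0.0627 0.0277]]
[0.51887394 0.09627456 0.028     ] [0.53003175 0.04501446 0.028     ] [0.52445285 0.07064451 0.028     ]
mid [0.54231309 0.07546241]
time: 5.72
position: [0.5481, 0.0767, 0.0772]
tool_rot: [-3.118, -0.332, -0.011]
ft_force: [-0.5, -0.3, -0.0]
grip_width: 0.695
t 5.72 p [0.5481 0.0767 0.0772] ang 0.2124 zax [ 0.007  0.006 -1.   ] F [-0.47 -0.33 -0.02] g 0.695
shift mm [-5.   0.2 49.2] twist -0.0026
```

```bash
python3 -m inch '[[0.7,-5,0,25,-0.003],[0.7,0,0,16,0],[0.7,0,0,6,0],[0.7,0,0,0,0]]'; python3 -c "
from h import *
go((.5433,.0757,.0225),.215)"
```

```text
time: 6.22
position: [0.5479, 0.0773, 0.0317]
tool_rot: [-3.116, -0.337, -0.019]
ft_force: [0.3, -0.3, 0.2]
grip_width: 0.85
t 6.22 p [0.5479 0.0773 0.0317] ang 0.2155 zax [ 0.011  0.008 -1.   ] F [ 0.29 -0.32  0.16] g 0.85
shift mm [-4.9  0.6  9.2] twist 0.0005
```

```bash
python3 -m inch '[[0.7,-4,0.5,3,0],[0.7,-1,0,3,0],[0.7,-0.5,0,2,0]]'; python3 -c "
from h import *
go((.5433,.0757,.0225),.215)"
```

```text
time: 6.6
position: [0.544, 0.0758, 0.0251]
tool_rot: [-3.117, -0.337, -0.025]
ft_force: [0.8, -0.4, 0.8]
grip_width: 0.85
t 6.6 p [0.544  0.0758 0.0251] ang 0.2153 zax [ 0.015  0.008 -1.   ] F [ 0.78 -0.38  0.75] g 0.85
shift mm [-0.8 -0.1  2.6] twist 0.0003
```

```bash
python3 -m inch '[[0.7,-0.5,0,2,0],[0.7,0,0,0.7,0]]'; python3 -c "
from h import *
go((.5433,.0757,.0225),.215)"
```

```text
time: 6.85
position: [0.5436, 0.0756, 0.0223]
tool_rot: [-3.117, -0.337, -0.025]
ft_force: [1.0, -0.7, -0.7]
grip_width: 0.852
t 6.85 p [0.5436 0.0756 0.0223] ang 0.2153 zax [ 0.015  0.008 -1.   ] F [ 1.02 -0.74 -0.71] g 0.852
shift mm [-0.2 -0.1 -0.2] twist 0.0003
```

```bash
python3 -m inch '[[-1,0,0,0,0],[-1,0,0,0,0],[-1,0,0,0,0],[-1,0,0,0,0]]' 25; python3 -m inch '[[-1,0,0,0,0],[-1,0,0,0,0]]'; python3 -c "
from h import *
go((.5433,.0757,.0225),.215)"
```

```text
time: 7.35
position: [0.5437, 0.0757, 0.0224]
tool_rot: [-3.117, -0.337, -0.025]
ft_force: [-0.9, -0.2, 0.2]
grip_width: 0.564
time: 7.6
position: [0.5437, 0.0757, 0.0224]
tool_rot: [-3.117, -0.337, -0.025]
ft_force: [0.1, 0.1, -0.9]
grip_width: 0.572
t 7.6 p [0.5437 0.0757 0.0224] ang 0.2153 zax [ 0.015  0.008 -1.   ] F [ 0.13  0.07 -0.86] g 0.572
shift mm [-0.3 -0.1 -0.1] twist 0.0003
```

The opening is 0.572 × 87 ≈ 50 mm, so the strip is held. Lifting.

```bash
python3 -m inch '[[-1,0,0,-8,0],[-1,0,0,-15,0],[-1,0,0,-20,0],[-1,0,0,-25,0],[-1,0,0,0,0]]'; python3 -c "
from h import *
go((.5183,-.1844,.09),.157)
s=snap('scene','s3',(290,130,490,280),4)"
```

```text
time: 8.22
position: [0.543, 0.0754, 0.0954]
tool_rot: [-3.117, -0.338, -0.028]
ft_force: [0.5, 0.0, -1.8]
grip_width: 0.569
t 8.22 p [0.543  0.0754 0.0954] ang 0.2158 zax [ 0.017  0.008 -1.   ] F [ 0.51  0.02 -1.75] g 0.569
shift mm [-79.8 248.5   2.8] twist 0.0588
```

View pics/s3.png

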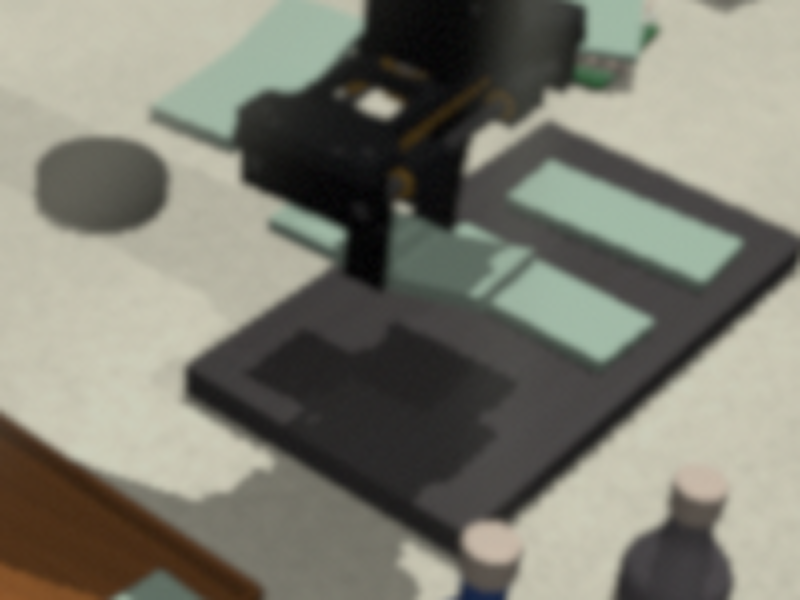

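Viewed: the strip is held level, right way up and clear of the slab, and both flat strips are undisturbed. Next, over to the tray.

```bash
python3 -m inch '[[-1,-8,25,0,0.02],[-1,-16,50,0,0.02],[-1,-16,50,0,0.018],[-1,-16,50,0,0],[-1,-12,38,0,0]]'; python3 -c "
from h import *
go((.5183,-.1844,.09),.157)"
```

```text
time: 8.9
position: [0.5071, -0.1547, 0.087]
tool_rot: [-3.123, -0.247, -0.012]
ft_force: [0.4, -0.1, -0.9]
grip_width: 0.569
t 8.9 p [ 0.5071 -0.1547  0.087 ] ang 0.1578 zax [ 0.007  0.009 -1.   ] F [ 0.36 -0.05 -0.87] g 0.569
shift mm [ 6.4 31.1 -3.2] twist 0.0008
```

```bash
python3 -m inch '[[-1,6,20,0,0],[-1,0,11,10,0],[-1,0,0,20,0],[-1,0,0,20,0],[-1,0,0,0,0]]'; python3 -c "
from h import *
go((.5183,-.1844,.0075),.157)"
```

```text
time: 9.52
position: [0.5156, -0.1871, 0.0306]
tool_rot: [-3.12, -0.239, -0.003]
ft_force: [0.4, 0.9, -1.3]
grip_width: 0.568
t 9.53 p [ 0.5156 -0.1871  0.0306] ang 0.1526 zax [ 0.001  0.012 -1.   ] F [ 0.44  0.89 -1.35] g 0.568
shift mm [ 3.  -2.  23.1] twist -0.0044
```

```bash
python3 -m inch '[[-1,2,-1,8,0],[-1,0,-0.5,6,0],[-1,0,0,5,0],[-1,0,0,2,0],[-1,0,0,0,0]]'; python3 -c "
from h import *
go((.5183,-.1844,.0075),.157)"
```

```text
time: 10.15
position: [0.5193, -0.1834, 0.0095]
tool_rot: [-3.12, -0.243, -0.007]
ft_force: [-0.2, -0.5, -0.6]
grip_width: 0.569
t 10.15 p [ 0.5193 -0.1834  0.0095] ang 0.1557 zax [ 0.003  0.012 -1.   ] F [-0.22 -0.48 -0.64] g 0.569
shift mm [-1.2  0.8  2. ] twist -0.0013
```

```bash
python3 -m inch '[[-1,0,0,1,0],[-1,0,0,1,0]]'; python3 -c "
from h import *
go((.5183,-.1844,.0075),.157)"
```

```text
time: 10.4
position: [0.5197, -0.1838, 0.008]
tool_rot: [-3.121, -0.243, -0.008]
ft_force: [-0.1, -0.6, -0.9]
grip_width: 0.566
t 10.4 p [ 0.5197 -0.1838  0.008 ] ang 0.1553 zax [ 0.004  0.012 -1.   ] F [-0.07 -0.56 -0.89] g 0.566
shift mm [-1.5  0.4  0.5] twist -0.0017
```

```bash
python3 -m inch '[[-1,0,0,0.8,0],[-1,0,0,0.8,0]]'; python3 -c "
from h import *
go((.5183,-.1844,.0075),.157)"
```

```text
time: 10.65
position: [0.5197, -0.1838, 0.0074]
tool_rot: [-3.121, -0.243, -0.008]
ft_force: [-3.8, 1.9, 7.7]
grip_width: 0.573
t 10.65 p [ 0.5197 -0.1838  0.0074] ang 0.1551 zax [ 0.004  0.011 -1.   ] F [-3.83  1.87  7.66] g 0.573
shift mm [-1.5  0.3 -0.1] twist -0.0019
```

The strip is on the tray floor (7.7 N upward). Releasing.

```bash
python3 -m inch '[[0.3,0,0,0,0],[0.6,0,0,0,0],[0.6,0,0,0,0],[0.6,0,0,0,0]]'; python3 -m inch '[[0.6,0,0,-10,0],[0.6,0,0,-20,0],[0.6,0,0,-40,0],[0.6,0,0,-50,0]]';python3 -m inch '[[0.6,-30,45,-20,0],[0.6,-30,45,0,0],[0.6,-30,45,0,0],[0.6,0,0,0,0]]'; python3 -c "
from h import *
go((.5183,-.1844,.0075),.157)
s=snap('top','top3',(170,90,470,225),2.6); snap('scene','s4')"
```

```text
time: 11.15
position: [0.5204, -0.1841, 0.0077]
tool_rot: [-3.122, -0.243, -0.01]
ft_force: [-0.2, 0.2, 0.0]
grip_width: 0.788
time: 11.65
position: [0.5168, -0.1843, 0.1282]
tool_rot: [-3.117, -0.243, 0.001]
ft_force: [0.4, 0.2, 0.0]
grip_width: 0.803
time: 12.15
position: [0.4519, -0.3372, 0.1562]
tool_rot: [-3.126, -0.25, -0.018]
ft_force: [0.0, 0.2, 0.6]
grip_width: 0.805
t 12.15 p [ 0.4519 -0.3372  0.1562] ang 0.1594 zax [ 0.011  0.006 -1.   ] F [0.04 0.18 0.64] g 0.805
shift mm [  88.1 -139.6  150.3] twist 0.0024
```

View pics/top3.png

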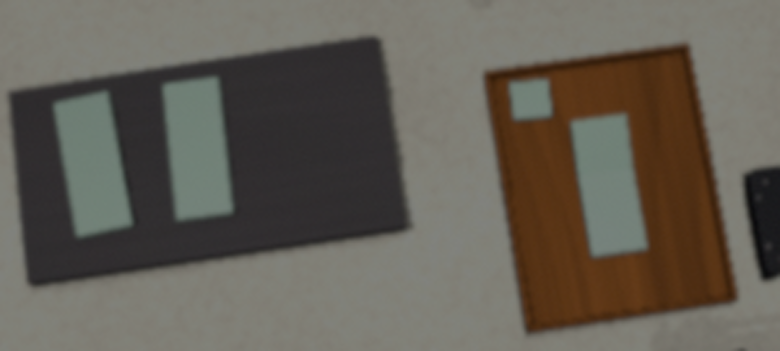

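View pics/s4.png

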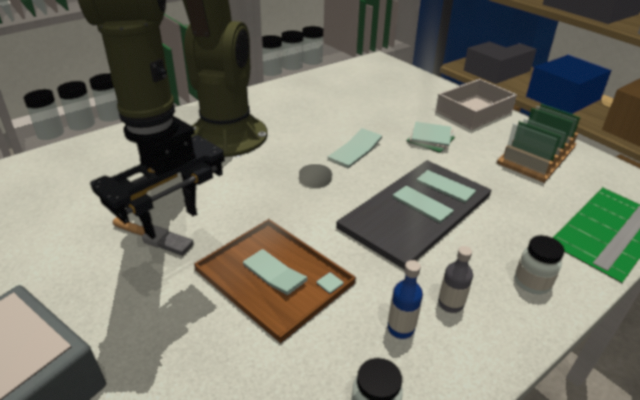

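The strip lies flat in the tray's middle (crop 608,185), clear of the scrap at (530,100). The flat strips are at the same pixels as before, and the gripper is clear.

```bash
python3 -c "
from bench import ctrl
print(ctrl.close_job())"
```

```text
the job is handed in; nothing more can be done
None
```

The warped strip is now in the cull tray, and I handed the job in at about 12 s of the 48 s allowed.

- **Press:** I pressed the raised end down with the shut fingers until the strip rocked over. The tip stopped about 8 mm over the slab, and I held it there for about 0.75 s at 5–7 N before letting it up gently.
- **Move:** I gripped the strip across its balance point with 25 N; the opening read 50 mm, which matches its width. I lifted it, carried it over and lowered it until the floor contact read 7.7 N, then let go.
- **Last checks:** The final pictures show the strip right way up and flat in the middle of the tray, clear of the scrap. Both flat strips are where they were, to within about a pixel, and the gripper is well clear, open, with no contact force beyond sensor noise. None of these checks failed or disagreed.

An automatic strip measurement after the press found nothing because the strip was in shadow there, so I read its edges from the wrist picture instead. They agreed with the first measurement to about 1 mm.

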